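# Make up two model ship fittings kits

## Robot

A 6-joint arm with a two-finger parallel gripper is mounted at the origin on the work surface. World frame = base frame: x ahead of the robot, y to its left, z up, the work surface at z = 0. Lengths are in mm, angles in degrees, forces in N, time in s.
With the tool pointing down it reaches from about 275 to 775 mm from the base axis. Payload 14.6 kg.
Tool frame: the origin (TCP) lies between the finger pads; the fingertips stand 14 mm ahead of it and the grasp point (between the pads) lies 5 mm behind it; z points along the fingers, y is the line along which they close (so a half turn about z gives the same grasp; the last joint's range is limited). The gripper opens to 85 mm and grips with 20 to 120 N. Pads are 22 mm wide; open, the fingers measure 114 mm over their backs; the gripper's body (76 mm by 85 mm) begins 54 mm behind the grasp point. The pads swing forward as they close: fully open they stand 13 mm farther back than shut.
Start: joints at [-75.59, 15.075, -2.767, 72.158, 0, 81.102], TCP at [207.722, -482.162, 245.278] pointing down, gripper open.
Joint ranges: [-151.79, 151.79], [-50.71, 97.33], [-67.44, 78.34], [-121.81, 120.89], [-77.56, 73.72], [-180, 180]. Speed limits (degrees/s): [108.29, 108.29, 147.25, 159.86, 180, 180].

## Interface

Orientations are given as [roll, pitch, yaw] about the fixed x, y, z axes, in that order (R = Rz(yaw) Ry(pitch) Rx(roll)).
In Python, from cell import arm gives the robot as it stands. The module is installed in compiled form; this text tells all that it offers. Calls block until the motion is done:
- arm.goto(position, orientation): joint-space move of the TCP to a pose.
- arm.servo_line(position, attitude=None, max_speed=150): straight line of the TCP; attitude=None keeps the orientation; max_speed is the mean speed in mm/s.
- arm.goto_joints(angles): joint-space move.
- arm.command_gripper(opening, strength=None): opening from 0.0 (shut) to 1.0 (fully open); strength is the grip in N (None keeps the last); returns when the fingers have stopped.
- arm.sleep(seconds).
- arm.ik(position, orientation): joint angles nearest the present ones, or None.
- arm.camera(name): name is "scene" or "top"; returns a dict with "frame" (480x640x3 uint8, red, green, blue), "z_map" (480x640 float32, mm along the optical axis (not along the pixel's ray), 0 where there is no reading), "fovy" (degrees; the focal length in pixels is half the picture's height over the tangent of half this angle, whatever the lens; pixels are square), "cx", "cy" (the principal point, pixels), "dist" ([k1, k2, p1, p2, k3] as OpenCV has them; the pictures are not rectified), "rvec" (rotation vector, rad) and "tvec" (3), from world to camera coordinates, as OpenCV has them. Camera axes: x right, y down, z forward; pixel columns grow to the right and rows downward; lengths in mm; the calibration is good to about 2 mm. A picture is of the moment at which its call begins.
A pose or a line that the arm cannot do raises arm.PlanningError and nothing moves.
- arm.finish_job(): hands the job in; it is judged then, once.
Readings, each from a call of its own:
- arm.read_clock(): time.
- arm.read_joint_pos(): joint angles.
- arm.read_qd(): joint speeds.
- arm.read_joint_torque(): joint torques, N m.
- arm.read_position(): TCP position.
- arm.read_ee_rot(): TCP orientation.
- arm.read_wrist_force(): force on the tool from outside, world axes, zero at the start.
- arm.read_torque(): the same for the moment, N m.
- arm.read_finger_gap(): opening from 0.0 (shut) to 1.0 (fully open).
- arm.read_gripper_force(): force on a finger pad.
Only numpy, scipy, OpenCV 4.12 (cv2) and the standard library are available. Lean on these libraries where they do the work, as an engineer would, in place of code of your own. Each camera call takes 0.05 s, during which the arm holds its last target. There are 200 camera calls.

## Task

Make up the two fittings kits from the stock in the oak drawer. Blue tray: lay the large black-strapped rudder blank flat, lengthwise and wholly on the cork strip, and the pewter ship's wheel, spindle up, wholly on the round cork spot; red tray: the small plain rudder blank on its strip likewise, and the brass capstan standing upright, wholly on its round spot. Leave the dish and the dividers where they are, and the four parts released and at rest the same way up as they lay.

Things in the scene. Friction and masses are not known exactly. Their poses are not given: they have to be found in the camera images.
- large_rudder: Large pear wood rudder blank, loose, lying flat, 100 mm long (its x), 14 mm thick: blade 36 mm wide (its y, centred) from x = -50 to +24 mm, then a narrow darker stock, 14 mm wide, to x = +50. Two black iron straps cross the blade (within 1 mm of flush). Origin: mid length, on the underside of the blade, z up; grip the blade here across its width. 40 g.
- small_rudder: Small pear wood rudder blank, loose, lying flat, 76 mm long (its x), 14 mm thick: blade 28 mm wide (its y, centred) from x = -38 to +16 mm, then a narrow darker stock, 14 mm wide, to x = +38. Plain, no straps. Origin: mid length, on the underside of the blade, z up; grip the blade here across its width. 40 g.
- pewter_wheel: Grey pewter ship's wheel casting, loose, lying flat: eight spokes, 60 mm over all, the wheel 8 mm thick; at its centre a square spindle, 16 x 16 mm, stands up to 34 mm above the underside (grip it across two flats, over most of its height). Its flats face the wheel's own x and y, along four of the spokes. Origin: centre of the underside, z up along the spindle. 70 g.
- brass_capstan: Brass capstan, loose, standing, 40 mm high: round foot 40 mm in diameter and 8 mm high, waist 24 mm in diameter, round head 36 mm in diameter from 26 to 40 mm above the underside (grip the whole height of the head, fingertips beside the waist, any yaw). Origin: centre of the underside, z up. 110 g.
- blue_tray: Fixed blue kit tray, 210 (its x) x 155 mm outside. Origin: centre of underside, z up. Floor 6 mm above the origin; rim 11 mm high, 5 mm thick. Two cork places flush in the floor: a rectangular strip 124 mm long (along tray y) by 60 mm wide, centred at tray x = +50, y = 0 mm; a round spot 84 mm in diameter, centred at tray x = -45, y = 0 mm.
- red_tray: Fixed red kit tray, 210 (its x) x 155 mm outside. Origin: centre of underside, z up. Floor 6 mm above the origin; rim 11 mm high, 5 mm thick. Two cork places flush in the floor: a rectangular strip 100 mm long (along tray y) by 52 mm wide, centred at tray x = +50, y = 0 mm; a round spot 64 mm in diameter, centred at tray x = -45, y = 0 mm.
- drawer: Fixed shallow open oak drawer with the stock in two rows of three. Origin: on the bench under its centre, z up, x away from the robot. Inside 270 (x) by 370 mm (y), green floor 8 mm above the origin, walls 12 mm thick, tops 36 mm above the bench. The oak case behind it (x = 150 to 300 mm) is 60 mm high. Things in it are about 115 mm apart in y, 130 mm in x, centre to centre.
- dish: Bystander: loose white ceramic mixing dish in the drawer, 84 mm in diameter, 26 mm high; origin: centre of the underside. Not to be moved.
- dividers: Bystander: loose pair of steel dividers lying in the drawer, about 105 mm long, 10 mm high; origin near mid length on the underside, points towards its +x. Not to be moved.
There are look-alikes about, which are no part of the job. Leave any purple look-alike of the pewter_wheel alone.

How it is judged (in metres and radians):
At the end, for the whole second after the job is handed in: Each part released, at rest and same side up (0.12 rad) on the floor (4 mm) of its own tray, within 14 mm in tray x and y of the centre of its cork place; rudders lengthwise within 0.35 rad, either end first; dish and dividers within 25 mm of their starts (x of large_rudder in the frame of blue_tray between 0.036 and 0.064 m and y of large_rudder in the frame of blue_tray between -0.014 and 0.014 m and z of large_rudder in the frame of blue_tray between 0.002 and 0.01 m and angle between each of large_rudder, pewter_wheel, small_rudder, brass_capstan's own z axis and vertical below 0.12 rad and linear speed of each of large_rudder, pewter_wheel, small_rudder, brass_capstan below 0.02 m/s and angular speed of each of large_rudder, pewter_wheel, small_rudder, brass_capstan below 0.2 rad/s and not (contact force between large_rudder and the fingers above 0.05 N) and angle between the x axis of large_rudder and the y axis of blue_tray, either way round below 0.35 rad and x of pewter_wheel in the frame of blue_tray between -0.059 and -0.031 m and y of pewter_wheel in the frame of blue_tray between -0.014 and 0.014 m and z of pewter_wheel in the frame of blue_tray between 0.002 and 0.01 m and not (contact force between pewter_wheel and the fingers above 0.05 N) and x of small_rudder in the frame of red_tray between 0.036 and 0.064 m and y of small_rudder in the frame of red_tray between -0.014 and 0.014 m and z of small_rudder in the frame of red_tray between 0.002 and 0.01 m and not (contact force between small_rudder and the fingers above 0.05 N) and angle between the x axis of small_rudder and the y axis of red_tray, either way round below 0.35 rad and x of brass_capstan in the frame of red_tray between -0.059 and -0.031 m and y of brass_capstan in the frame of red_tray between -0.014 and 0.014 m and z of brass_capstan in the frame of red_tray between 0.002 and 0.01 m and not (contact force between brass_capstan and the fingers above 0.05 N) and distance of each of dish, dividers from where it was at the start of the episode below 0.025 m); the robot touches nothing.
It fails at once if the white dish is shifted by more than 25 mm (distance of dish from where it was at the start of the episode above 0.025 m).
It fails at once if the pair of dividers is shifted by more than 25 mm (distance of dividers from where it was at the start of the episode above 0.025 m).
It also fails if it takes over 110 s, if anything falls off the work surface, if the arm or the gripper's body presses on something with over 40 N, if the wrist force passes 120 N, or if a joint passes its speed limit or range.

## Working session

There is one attempt and no reset: what is moved stays moved. The work goes in short steps, each a Python script; the robot and the scene stay as the last script left them, time stands still between calls to the robot, and variables do not carry over. Pictures are saved under pics/ and viewed, at most 14 in all, crops included, and the job is handed in when it is done.

```bash
mkdir -p pics; python3 - <<'E'
from cell import arm
import cv2,numpy as np,pickle
for n in("scene","top"):
    c=arm.camera(n); pickle.dump(c,open(n+'.pkl','wb'))
    cv2.imwrite(f'pics/{n}0.png',c["frame"][:,:,::-1])
    R=cv2.Rodrigues(np.array(c["rvec"],float))[0]
    print(n,c["fovy"],c["cx"],c["cy"],c["dist"],(-R.T@np.ravel(c["tvec"])).round(1),R[2].round(2),(c["z_map"]>0).mean())
print(arm.read_clock())
E
```

```text
scene 54.823502332455206 314.11083857022356 248.94472695861924 [0.01696538 0.         0.         0.         0.        ] [915.7 582.3 627.3] [-0.48 -0.61 -0.63] 0.9959407552083334
top 45.23443482346434 326.95801630391014 237.27120923486234 [-0.18320376  0.          0.          0.          0.        ] [ 336.1   -2.5 1219.4] [ 0.11 -0.01 -0.99] 0.9962565104166666
0.1
```

View pics/scene0.png

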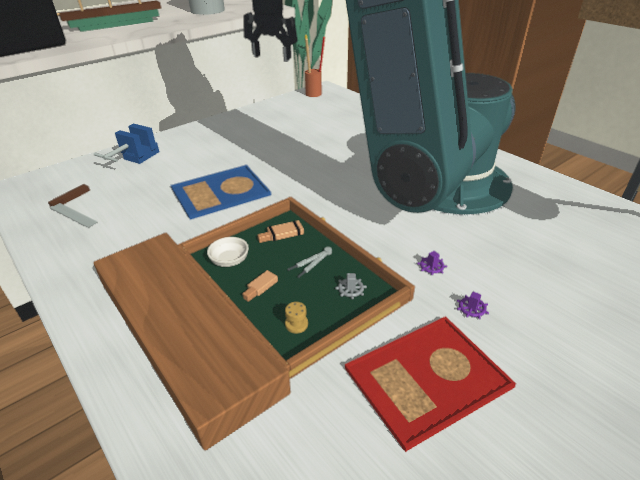

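View pics/top0.png

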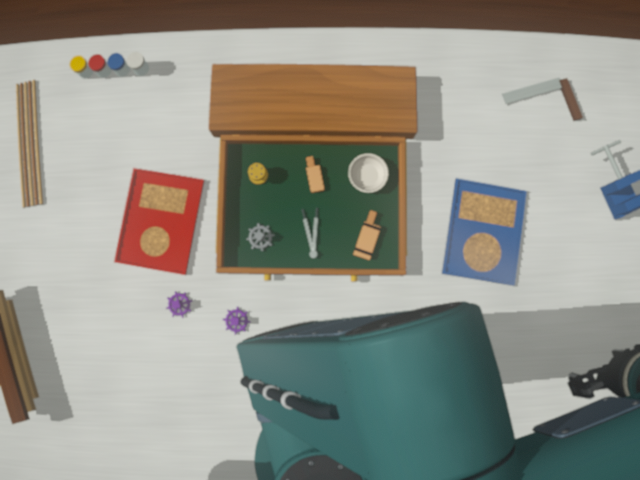

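The top view shows red tray at (160,222), blue tray at (485,232), and the drawer between them holding capstan (258,174), small rudder (315,175), dish (368,173), wheel (260,237), dividers (312,235) and strapped large rudder (368,236). The scene view agrees, with the stock of each rudder pointing towards the case. Two purple wheels stand outside the drawer at (180,304) and (237,320).

```bash
cat > vis.py <<'E'
import cv2,numpy as np,pickle
def cam(c):
    f=240/np.tan(np.radians(c["fovy"]/2)); K=np.array([[f,0,c["cx"]],[0,f,c["cy"]],[0,0,1]])
    return K,np.array(c["dist"],float),cv2.Rodrigues(np.array(c["rvec"],float))[0],np.ravel(c["tvec"]).astype(float)
def cloud(c):
    K,d,R,t=cam(c); v,u=np.mgrid[:480,:640]
    n=cv2.undistortPoints(np.stack([u,v],-1).reshape(-1,1,2).astype(float),K,d).reshape(480,640,2)
    z=c["z_map"][...,None].astype(float)
    return (np.concatenate([n*z,z],-1)-t)@R
def plane(c,px,z):
    K,d,R,t=cam(c); n=cv2.undistortPoints(np.array(px,float).reshape(-1,1,2),K,d).reshape(-1,2)
    r=np.c_[n,np.ones(len(n))]@R; o=-R.T@t
    return o+r*((z-o[2])/r[:,2])[:,None]
def tri(cs,px):
    A=[];b=[]
    for c,p in zip(cs,px):
        K,d,R,t=cam(c); n=cv2.undistortPoints(np.array(p,float).reshape(1,1,2),K,d).ravel()
        for k in(0,1): A.append(R[k]-n[k]*R[2]); b.append(n[k]*t[2]-t[k])
    return np.linalg.lstsq(np.array(A),np.array(b),rcond=None)[0]
E
python3 - <<'E'
from vis import *
C={n:pickle.load(open(n+'.pkl','rb')) for n in("scene","top")}
W={n:cloud(c) for n,c in C.items()}
img=C["top"]["frame"];hsv=cv2.cvtColor(img,cv2.COLOR_RGB2HSV).astype(int)
# drawer objects: not green floor
win=np.zeros((480,640),bool);win[148:264,244:398]=1
fl=(img[...,1].astype(int)>img[...,0]+8)
m=(win&~fl&(img.max(-1)>20)).astype(np.uint8)
n,l,s,ce=cv2.connectedComponentsWithStats(m)
for i in range(1,n):
    if s[i,4]<40: continue
    v,u=np.where(l==i);P=W["top"][v,u]
    zt=np.percentile(P[:,2],90)
    q=plane(C["top"],np.c_[u,v],zt)[:,:2]
    print(s[i],"px",ce[i].round(1),"z90",zt.round(1),"rect",[np.round(a,1) for a in cv2.minAreaRect(q.astype(np.float32))])
    # scene-view points in the same xy neighbourhood
    S=W["scene"].reshape(-1,3);mn=q.min(0)-5;mx=q.max(0)+5
    k=((S[:,:2]>mn)&(S[:,:2]<mx)).all(1)
    z=S[k,2]; k2=k&(S[:,2]>np.median(P[:,2])-4)&(S[:,2]<70)
    print("   scene z pct",np.percentile(z,[5,50,90,98]).round(1), "xy c of tops",((S[k2].min(0)+S[k2].max(0))/2).round(1))
# trays + cork, both views
for nm,H in(("red",lambda h:((h[...,0]<8)|(h[...,0]>172))&(h[...,1]>150)),("blue",lambda h:(h[...,0]>100)&(h[...,0]<125)&(h[...,1]>130))):
  for cn in C:
    h=cv2.cvtColor(C[cn]["frame"],cv2.COLOR_RGB2HSV).astype(int)
    m=H(h).astype(np.uint8)
    con=max(cv2.findContours(m,cv2.RETR_EXTERNAL,cv2.CHAIN_APPROX_NONE)[0],key=cv2.contourArea)
    f=np.zeros((480,640),np.uint8);cv2.drawContours(f,[con],-1,1,-1)
    f=cv2.erode(f,np.ones((5,5)));holes=((f==1)&(h[...,0]>8)&(h[...,0]<24)&(h[...,1]<190)&(h[...,2]>90)).astype(np.uint8)
    holes=cv2.morphologyEx(holes,cv2.MORPH_CLOSE,np.ones((5,5)));holes=cv2.morphologyEx(holes,cv2.MORPH_OPEN,np.ones((3,3)))
    nn,ll,ss,cc=cv2.connectedComponentsWithStats(holes)
    rim=plane(C[cn],con.reshape(-1,2),11)[:,:2].astype(np.float32)
    print(nm,cn,"outer",[np.round(a,1) for a in cv2.minAreaRect(rim)])
    for i in range(1,nn):
        if ss[i,4]<150: continue
        v,u=np.where(ll==i);zz=np.median(W[cn][v,u,2]);q=plane(C[cn],np.c_[u,v],6)
        print("   cork px",cc[i].round(1),"z",zz.round(1),"xy",q.mean(0)[:2].round(1),[np.round(a,1) for a in cv2.minAreaRect(q[:,:2].astype(np.float32))])
cv2.imwrite('pics/crop1.png',cv2.resize(img[140:275,215:410,::-1],None,fx=4,fy=4,interpolation=cv2.INTER_CUBIC))
E
```

```text
[ 348  153   50   40 1490] px [370.7 173.2] z90 33.6 rect [array([ 600.6, -114.8]), array([103.7,  84.2]), np.float64(89.0)]
   scene z pct [ 6.6 13.2 32.3 34.9] xy c of tops [ 598.2 -118.    25.1]
[305 155  21  39 563] px [314.2 175.2] z90 24.4 rect [array([601.4,   8.2]), array([82.3, 35.3]), np.float64(10.7)]
   scene z pct [ 6.5 12.6 22.6 23.7] xy c of tops [603.1   7.   20.6]
[247 162  22  23 397] px [257.4 173.2] z90 50.5 rect [array([598.1, 125.6]), array([46.9, 43.8]), np.float64(0.2)]
   scene z pct [ 6.7 16.4 48.3 49.3] xy c of tops [604.6 128.2  46.3]
[352 209  31  52 896] px [367.6 237. ] z90 24.8 rect [array([ 470.2, -104.9]), array([ 43.6, 105.3]), np.float64(70.4)]
   scene z pct [ 6.5 10.8 22.6 23.7] xy c of tops [ 472.3 -100.5   21.4]
[248 224  26  26 428] px [260.1 236.7] z90 41.0 rect [array([466.5, 119.9]), array([49.3, 49.5]), np.float64(77.6)]
   scene z pct [ 6.7 13.4 35.3 42.2] xy c of tops [468.4 122.9  27.6]
[310 226   7  32 111] px [313.5 244.1] z90 19.6 rect [array([457.3,  12.1]), array([12.6, 65.2]), np.float64(89.4)]
   scene z pct [ 6.9 13.8 16.8 18.2]
[... 333 characters left out ...]
8)]
red top outer [array([506.6, 339.5]), array([148.9, 203.3]), np.float64(79.7)]
   cork px [163.2 197.9] z 6.7 xy [556.7 335.9] [array([556.9, 336. ]), array([102.1,  53.9]), np.float64(79.9)]
   cork px [154.5 241.1] z 6.5 xy [463. 353.] [array([463.2, 353. ]), array([64.5, 62.5]), np.float64(45.8)]
blue scene outer [array([ 481.9, -348.6]), array([167.5, 207.1]), np.float64(79.5)]
   cork px [236.5 184.9] z 6.0 xy [ 434.9 -348.9] [array([ 434.6, -349. ]), array([78.2, 80.2]), np.float64(49.0)]
   cork px [201.2 195.5] z 6.1 xy [ 528.2 -364.1] [array([ 527.5, -366.1]), array([123.2,  59.6]), np.float64(79.5)]
blue top outer [array([ 591.2, -707.7]), array([15.8, 67.9]), np.float64(22.6)]
```

View pics/crop1.png

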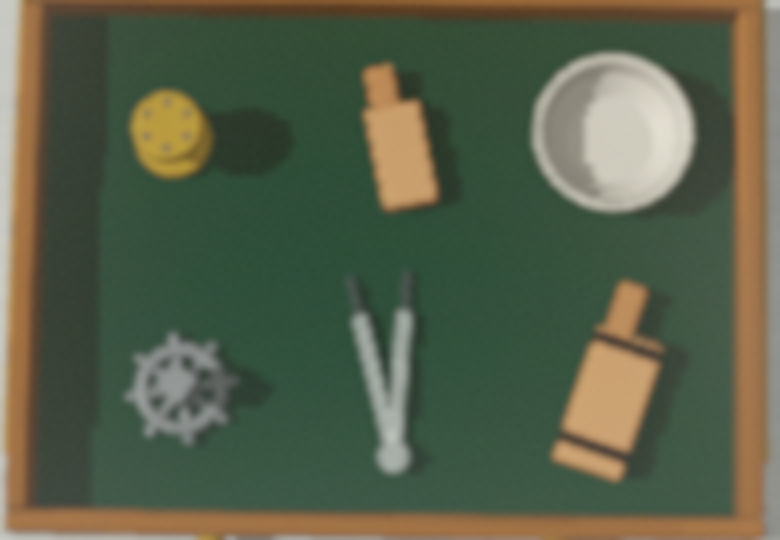

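The crop shows the small rudder's stock end at (378,65) and heel at (411,207), and the large one's at (633,283) and (588,468). The capstan head is near (168,128) and the wheel at (181,388), with spokes about 7° off the image axes. I still need the yaw of the square spindle.

```bash
python3 - <<'E'
from vis import *
C={n:pickle.load(open(n+'.pkl','rb')) for n in("scene","top")}
W={n:cloud(c) for n,c in C.items()}
T=C["top"]; px=lambda L:(np.array(L,float)+.5)/4-.5+[215,140]
for nm,L,z in(("small",[(378,65),(411,207)],22),("large",[(633,283),(588,468)],22),("caps",[(168,128)],48),("wheel",[(181,388)],16),("spokes",[(174,336),(187,441)],16),("spindle",[(176,380)],42)):
    q=plane(T,px(L),z)[:,:2]; print(nm,q.mean(0).round(1), np.degrees(np.arctan2(*(q[0]-q[-1])[::-1])).round(1),np.linalg.norm(q[0]-q[-1]).round(1))
for cn in C:
  P=W[cn].reshape(-1,3)
  for nm,x,y,r,lo,hi in(("small",602,8,50,18,28),("large",470,-104,65,18,28),("caps",601,127,30,44,56),("wheelrim",468,122,38,13,20),("spindle",468,122,25,36,48)):
    k=(np.hypot(P[:,0]-x,P[:,1]-y)<r)&(P[:,2]>lo)&(P[:,2]<hi)
    print(cn,nm,k.sum(),[np.round(a,1) for a in cv2.minAreaRect(P[k,:2].astype(np.float32))],"mean",P[k].mean(0).round(1),'zmed',np.median(P[k,2]).round(1))
h=cv2.cvtColor(T["frame"],cv2.COLOR_RGB2HSV).astype(int)
m=np.zeros((480,640),bool);m[185:278,450:524]=1
m=(m&(h[...,0]>8)&(h[...,0]<26)&(h[...,2]>90)).astype(np.uint8);m=cv2.morphologyEx(m,cv2.MORPH_OPEN,np.ones((3,3)))
n,l,s,c=cv2.connectedComponentsWithStats(m)
for i in range(1,n):
    if s[i,4]>150:
        v,u=np.where(l==i);q=plane(T,np.c_[u,v],6)[:,:2];print("blue cork",q.mean(0).round(1),[np.round(a,1) for a in cv2.minAreaRect(q.astype(np.float32))],np.median(W["top"][v,u,2]).round(1))
a=cv2.resize(C["scene"]["frame"][265:305,330:372,::-1],(400,400),interpolation=cv2.INTER_CUBIC)
b=cv2.resize(T["frame"][220:254,243:277,::-1],(400,400),interpolation=cv2.INTER_CUBIC)
cv2.imwrite('pics/wh.png',np.hstack([a,b]))
# expected spindle-top outline yaw 7 vs 52, in left panel px
E
```

```text
small [601.8  10.3] 12.3 79.0
large [ 472.9 -101.9] -14.7 100.6
caps [601.5 127.7] 0.0 0.0
wheel [469.1 123.8] 0.0 0.0
spokes [468.9 124.1] 7.1 56.1
spindle [470.4 123.7] 0.0 0.0
scene small 383 [array([603.9,   8.4]), array([76. , 30.1]), np.float64(11.7)] mean [601.    9.6  21.6] zmed 21.6
scene large 435 [array([ 462.1, -120.2]), array([82.1, 98.8]), np.float64(59.7)] mean [ 468.1 -101.5   21.6] zmed 21.6
scene caps 267 [array([603.7, 128.4]), array([35.9, 34.4]), np.float64(53.2)] mean [605.1 129.1  47.7] zmed 47.9
scene wheelrim 257 [array([469.9, 123.8]), array([53.6, 53.7]), np.float64(75.8)] mean [474.  126.9  15.1] zmed 15.0
scene spindle 68 [array([470.6, 123.7]), array([17. , 15.9]), np.float64(54.5)] mean [471.4 124.1  40.8] zmed 41.4
top small 368 [array([602.4,  10.2]), array([76. , 27.9]), np.float64(11.0)] mean [597.3   8.7  22.2] zmed 22.3
top large 672 [array([ 460.6, -111.7]), array([80.8, 99.2]), np.float64(51.0)] mean [ 464.2 -101.2   22.3] zmed 22.2
top caps 224 [array([602.7, 127.7]), array([35.2, 34.2]), np.float64(44.1)] mean [602.9 128.   48.6] zmed 48.5
top wheelrim 261 [array([466.3, 122.3]), array([56.3, 65.5]), np.float64(32.9)] mean [467.6 121.6  15.9] zmed 15.7
top spindle 62 [array([468.4, 122.9]), array([16. , 15.3]), np.float64(54.7)] mean [468.6 122.9  41.7] zmed 41.8
blue cork [ 525.6 -366. ] [array([ 525.8, -366.5]), array([122.9,  59.3]), np.float64(79.8)] 6.7
blue cork [ 432.3 -349.5] [array([ 432.6, -349.9]), array([81. , 81.6]), np.float64(43.0)] 6.7
```

View pics/wh.png

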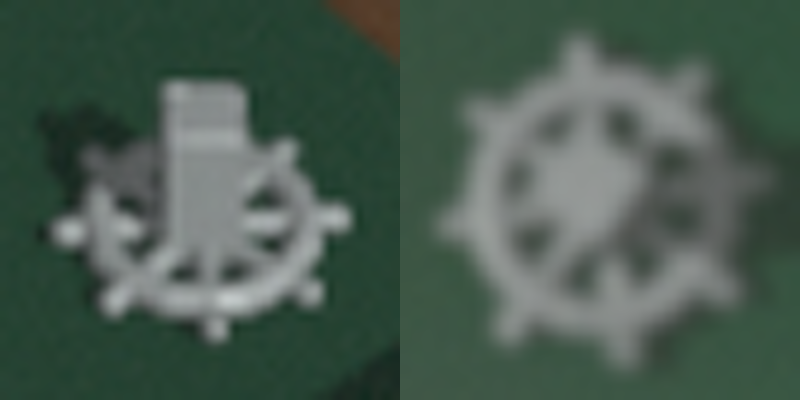

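Both views agree: part tops at about 22, 22, 42 and 48 mm, tray floors at about 6 mm, and spindle flats near 54°. Before picking, I'll measure how the fingertip height changes with opening.

```bash
python3 - <<'E'
from cell import arm
from vis import *
for o in(1.0,0.7,0.4,0.2):
    if o<1: arm.command_gripper(o,40)
    P=cloud(arm.camera("scene")).reshape(-1,3);p=np.array(arm.read_position())
    k=(np.hypot(P[:,0]-p[0],P[:,1]-p[1])<70)&(P[:,2]>150)&(P[:,2]<260)
    z=np.sort(P[k,2]);print(o,round(arm.read_finger_gap(),3),k.sum(),(p[2]-z[[0,5,15]]).round(1),arm.read_clock())
print(arm.read_joint_pos(),arm.read_ee_rot(),arm.read_wrist_force())
E
```

```text
1.0 0.998 98 [ 2.7  0.6 -1. ] 0.15
0.7 0.697 139 [10.3  9.1  6.8] 0.5833
0.4 0.4 174 [14.8 12.9 10.3] 1.0
0.2 0.201 190 [15.8 13.1 12.4] 1.3583
[-7.55913265e+01  1.50746865e+01 -2.76752886e+00  7.21578430e+01
  6.04855849e-05  8.11026350e+01] [-1.79999952e+02 -6.87818675e-05  2.33060385e+01] [-0.83242127 -1.04831677  0.26941681]
```

```bash
cat > pp.py <<'E'
from cell import arm
import numpy as np
def best(p,yaws):
    j0=np.array(arm.read_joint_pos()); c=[]
    for y in yaws:
        y=(y+180)%360-180; q=arm.ik(p,[180,0,y])
        if q is not None and abs(q[5])<175: c.append((np.abs(np.array(q)-j0).max(),y))
    return min(c)[1]
def over(x,y,z,yaws,H):
    yw=best([x,y,H],yaws); arm.goto([x,y,H],[180,0,yw]); arm.servo_line([x,y,z])
def pick(x,y,z,yaws,pre,H=160,g=40):
    arm.command_gripper(pre,g); over(x,y,z,yaws,H)
    arm.command_gripper(0,g)
    print("grip gap mm",round(arm.read_finger_gap()*85,1),"F",round(arm.read_gripper_force(),1),"wrist",np.round(arm.read_wrist_force(),1))
    arm.servo_line([x,y,H]); print("lifted gap",round(arm.read_finger_gap()*85,1))
def place(x,y,z,yaws,post,H=160):
    over(x,y,z,yaws,H); print("down wrist",np.round(arm.read_wrist_force(),1))
    arm.command_gripper(post); arm.servo_line([x,y,H]); print("t",round(arm.read_clock(),1))
E
python3 - <<'E'
from pp import *
a=-14.7
pick(472.9,-101.9,23,[a,a+180],.7)
place(526.9,-365,22,[80.2,-99.8],.65)
E
```

```text
grip gap mm 35.2 F 39.1 wrist [-1.6  1.2  9.9]
lifted gap 34.8
down wrist [ 0.5  0.3 -0.4]
t 9.6
```

```bash
python3 - <<'E'
from pp import *
import cv2,pickle
a=11.5
pick(602.5,9.8,23,[a,a+180],.65)
place(557.7,336.5,22,[80.1,-99.9],.6)
arm.goto([433,-100,300],[180,0,0])
c=arm.camera("scene");pickle.dump(c,open('s1.pkl','wb'));cv2.imwrite('pics/s1.png',c["frame"][:,:,::-1])
E
```

```text
grip gap mm 27.0 F 40.0 wrist [-1.3  1.1  6.9]
lifted gap 27.1
down wrist [-0.5  0.4 -0.5]
t 17.5
```

View pics/s1.png

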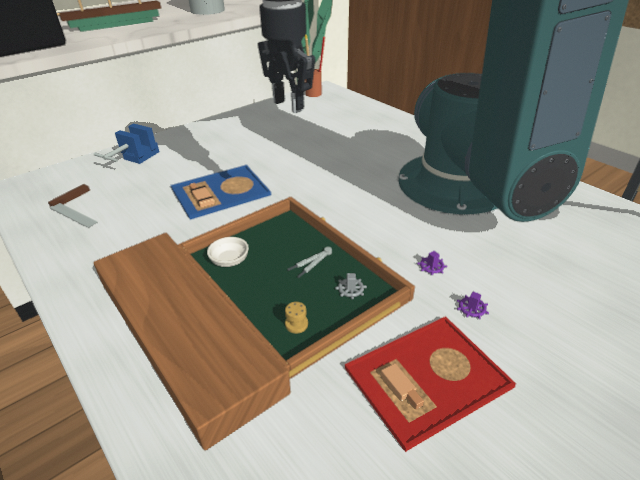

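Both rudders lie flat on their strips, blue at (201,195) and red at (403,389). The wheel (351,287) and capstan (297,318) haven't moved. Next, those two.

```bash
python3 - <<'E'
from pp import *
pick(469.5,123.5,32,[53,143,-37,-127],.55)
j=arm.read_ee_rot()[2]
place(433.6,-349.3,31,[j,j+180,j+90,j-90],.5)
pick(602.8,127.9,36,[0,180],.72)
j=arm.read_ee_rot()[2]
place(464,352.8,35,[j,j+45,j-45,j+90,j-90],.72)
arm.goto([420,0,300],[180,0,0])
import cv2,pickle
for n in("scene","top"):
    c=arm.camera(n);pickle.dump(c,open(n+'2.pkl','wb'));cv2.imwrite(f'pics/{n}2.png',c["frame"][:,:,::-1])
from vis import *
S=pickle.load(open('scene2.pkl','rb'));P=cloud(S).reshape(-1,3)
th=np.radians(-9.8);R=np.array([[np.cos(th),np.sin(th)],[-np.sin(th),np.cos(th)]])
for nm,x,y,lo,hi in(("large",526.9,-365,15,24),("wheel spindle",433.6,-349.3,34,46),("small",557.7,336.5,15,24),("caps",464,352.8,42,52)):
    k=(np.hypot(P[:,0]-x-1,P[:,1]-y)<60)&(P[:,2]>lo)&(P[:,2]<hi)
    r=cv2.minAreaRect(P[k,:2].astype(np.float32));print(nm,"rel tray",(R@(np.array(r[0])-[x,y])).round(1),np.round(r[1],1),round(r[2],1),np.median(P[k,2]).round(1))
E
```

```text
grip gap mm 15.2 F 39.4 wrist [-1.9 -0.9  7.8]
lifted gap 14.8
down wrist [-0.3 -0.2  0.3]
t 28.4
grip gap mm 34.5 F 39.2 wrist [-2.3 -1.   6. ]
lifted gap 34.5
down wrist [ 0.5  0.8 -0.3]
t 36.8
large rel tray [3.1 3.2] [100.2  37.8] 80.6 19.7
wheel spindle rel tray [-0.2  2.2] [17.  17.2] 34.0 38.7
small rel tray [ 2.2 -0.1] [76.1 29.2] 79.6 18.9
caps rel tray [2.5 0.3] [34.8 34.4] 46.9 44.7
```

View pics/scene2.png

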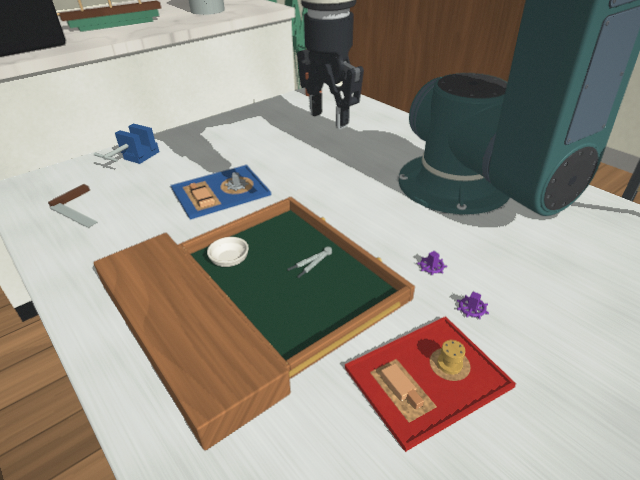

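All four parts sit within about 5 mm of their cork centres: rudders at (201,195) and (403,389), wheel at (237,184), capstan at (452,357). The dish (228,251) and dividers (311,261) haven't moved.

```bash
python3 -c "
from cell import arm
print(arm.finish_job())"
```

```text
the job is handed in; nothing more can be done
None
```

Both kits are made up and the job is handed in: all four parts measured flat or upright within about 5 mm of their cork centres after about 40 s of robot time, with the dish and dividers not moved; the hand-in gave no verdict back.

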